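Screw the lamp into its deep holder

TASK

Fit the tall white tubular lamp into the lamp limiter so the repaired amplifier can be powered up: take it out of the rack, lower it upright down the guard tube onto the holder's thread, start it square and screw it in clockwise until it presses well down on the spring contact at the bottom. Do not force it or cross-thread it, leave it standing there on its own, and leave the amber lamp, the solder reel and the multimeter alone.

Things in the scene. Friction and masses are not known exactly. Their poses are not given: they have to be found in the camera images.
- lamp_center (a point): centre, half-way up the axis, of the loose tall white tubular screw lamp: 200 mm long, 0.17 kg, standing base down in the rack; z up along it. Its glass is 42 mm in diameter from 44 mm below this point to 88 mm above it (then the crown rounds off): grasp it there, above the middle. Below the glass is the aluminium screw base, 36 mm across. Turning it clockwise seen from above screws it in
- lamp_tip (a point): underside of the lamp's 17 mm contact nub, 100 mm below lamp_center, same axes. A 45 degree cone widens from it to the screw shell: one rounded right-handed thread ridge, 38.8 mm over the crests, 6.35 mm a turn, core 33.6 mm. The ridge begins, at its lower end, 12.5 mm above this point on the side of the x axis
- well_rim (a point): centre of the top rim of the limiter's steel guard tube (the well), 140 mm above the bench. The tube is upright, 54 mm inside, 59 mm outside, and stands 60 mm above the blue steel box, which is 150 mm (x) by 210 mm (y), 80 mm high, fixed to the bench; the well is 30 mm to the +y side of the box's middle. x points away from the front with meter and switch, z up
- thread_mouth (a point): on the well's axis at the top of the holder's brass thread, 90 mm below the rim, axes as well_rim. A ceramic funnel just above guides the base in. The thread ridge starts here on the side of the x axis and runs down 1.5 right-handed turns, 6.35 mm a turn, 35.2 mm between crests. Lowered upright without turning, a lamp rests on it with its tip 10 to 16 mm below this point
- contact (a joint): how far (m) the lamp's tip has pushed down the brass spring contact at the bottom of the holder, 1 N a mm: 0 free (its top 19 mm below thread_mouth), 0.005 fully in. Turned clockwise, the lamp is caught as its x axis passes the x axis of thread_mouth, just where its tip can rest lowest (16 mm); from there 0.85 turn more presses the contact well in, 1.25 turns fully; about 1 mm of play
- rack: fixed plywood lamp rack, 90 mm (x) by 225 mm (y), 55 mm high, origin at the centre of its underside; two holes 42 mm in diameter, 30 mm deep, 57.5 mm either side of its centre along y. The lamps stand on the hole floors, 25 mm above the bench, either lamp in either hole
- globe_center (a point): bystander: centre of the amber globe lamp, 128 mm tall, its globe 68 mm in diameter, globe centre 28 mm above this point, standing in the rack's other hole
- reel: bystander: solder reel standing on end, 66 mm in diameter, 56 mm high, origin at the centre of its underside
- meter: bystander: grey and black multimeter lying on its back, 85 mm (x) by 180 mm (y), 38 mm high with a dial to 51 mm, origin at the centre of its underside

How it is judged:
By the outcome, as a careful person would: the job done as asked, in the order asked, and still so for the second after the job is handed in, with the robot touching nothing.
It also fails if it takes over 72 s, if anything falls off the work surface, if the arm or the gripper's body presses on something with over 40 N, if the wrist force passes 120 N, or if a joint passes its speed limit or range.

ROBOT

A 6-joint arm with a two-finger parallel gripper is mounted at the origin on the work surface. World frame = base frame: x ahead of the robot, y to its left, z up, the work surface at z = 0. Lengths are in m, angles in degrees, forces in N, time in s.
With the tool pointing down it reaches from about 0.325 to 0.775 m from the base axis. Payload 5.5 kg.
Tool frame: the origin (TCP) lies between the finger pads; the fingertips stand 17 mm ahead of it and the grasp point (between the pads) lies 2 mm behind it (robot.tip_reach is the distance from the TCP to the fingertips, in m); z points along the fingers, y is the direction in which the jaws open and shut (so a half turn about z gives the same grasp; the last joint's range is limited). The gripper opens to 88 mm and grips with 3 to 60 N. Pads are 20 mm wide; open, the fingers measure 115 mm over their backs; the gripper's body (75 mm by 178 mm) begins 61 mm behind the grasp point.
Start: joints at [-73.608, 5.22, 70.514, -0, 104.267, -3.249], TCP at [0.202, -0.565, 0.24] pointing down, gripper open.
Joint ranges: [-164.24, 164.24], [-49.07, 125.15], [9.68, 141.18], [-86.29, 266.29], [3.28, 154.24], [-151.56, 151.56]. Speed limits (degrees/s): [147.25, 147.25, 172.46, 180, 180, 180].

INTERFACE

Orientations are given as [roll, pitch, yaw] about the fixed x, y, z axes, in that order (R = Rz(yaw) Ry(pitch) Rx(roll)).
In Python, from rig import robot gives the robot as it stands.
- The arm moves only by the tool arm_command, never from a script. Its argument "plan" is a list of rows, each a list of 2 entries, a list of its own where there are three numbers: the shift along the tool's x, y, z in m, then the turn, a rotation vector about the tool's x, y, z in rad. In form: [[[tx, ty, tz], [rx, ry, rz]], ...]. A call has 1 to 12 rows; each row is the pose to reach, as a shift and turn from the pose commanded when the call began, along the tool's axes at that moment; what a row does not reach only later rows make up. A row lasts 1/10 s, in which the tool goes at most 50 mm and 8.59 degrees, less where a joint would pass 70% of its speed; a pose out of reach is approached as far as the arm can. A call with a gripper value outside its range is refused whole. "fingers" is the opening, from 0 (shut) to 1 (fully open), set as the call begins (left out, the last holds). The fingers move at their own pace and stop on an object; "squeeze" is the grip in N (left out, the last holds). Time passes only in rows, so rows that repeat a pose let the fingers close. It gives the time, the measured TCP pose, the force and the opening at its end, in the units of the state.
- robot.state(): the state, without advancing time (a new reading comes with each control period).
- robot.read_camera(name): name is "side" or "top" or "wrist"; returns a dict with "color" (480x640x3 uint8, blue, green, red), "vfov" (degrees; the focal length in pixels is half the picture's height over the tangent of half this angle, whatever the lens; pixels are square), "cx", "cy" (the principal point, pixels), "pose" (4x4, takes a point from camera to world coordinates); the wrist camera has in their place "tool_from_camera" (4x4, takes a point from camera to tool coordinates, whose origin is the TCP and whose axes are the flange's). Camera axes: x right, y up, looking along -z (the intrinsics and any distortion apply to the point x, -y, -z); pixel columns grow to the right and rows downward; lengths in m; the calibration is good to about 2 mm. The wrist camera is an equidistant fisheye: a pixel r from the principal point sees the ray r / f radians off the axis. A picture is of the moment at which its call begins: read the wrist's pose just before it. There is no depth.
- robot.sign_off(): hands the job in, once; it reports no verdict.
Trained networks look in the newest picture that a camera, given by its name, has taken for a name from the list of things; names that differ only in an ending like _2 or _b are one class to them, and where a whole thing is asked for, a point or a joint stands for the part that bears it (a point fixed in the world has none). Each returns a list of dicts, best first, with "conf" (0 to 1); they miss things now and then, are a little off and sometimes report something else, mostly with a low value. They report only what shows in the picture. A call takes as long as a camera call.
- robot.look_for(camera, thing): "at" ([column, row] in pixels, amid what is visible of it).
- robot.masks_of(camera, thing): "pixels" (480x640 bool, what is visible of it) and "at" ([column, row] in pixels, amid what is visible of it).
- robot.landmark_of(camera, thing): "at" ([column, row] in pixels: a listed point, or the origin of a listed thing).
The state is a dict: "time": time; "joint_positions": joint angles; "joint_vel": joint speeds; "tau": joint torques, N m; "eef_pos": TCP position; "eef_rot": TCP orientation; "force": force on the tool from outside, world axes, zero at the start; "ft_torque": the same for the moment, N m; "gripper_width": finger opening in m.
Only numpy, scipy, OpenCV 4.12 (cv2) and the standard library are available. Lean on these libraries where they do the work, as an engineer would, in place of code of your own. Each camera call takes 0.05 s, during which the arm holds its last target.

## Working session

There is one attempt and no reset: what is moved stays moved. The work goes in short steps, Python scripts to look and compute and a tool call to move; the robot and the scene stay as the last step left them, time stands still between calls to the robot, and variables do not carry over. Pictures are saved under pics/ and viewed, and the job is handed in when it is done.

Besides the shell and the picture viewer there is one more tool, called after "Request:" as a command line: name --argument value ..., lists and objects as JSON in quotes. arm_command: Moves the arm, as the interface text tells. Its arguments: {"type":"object","properties":{"plan":{"type":"array"},"fingers":{"type":"number"},"squeeze":{"type":"number"}},"required":["plan"]}

```bash
ls; mkdir -p pics; python3 - <<'E'
from rig import robot
import cv2,numpy as np
print(robot.state(), robot.tip_reach)
for n in ['side','top','wrist']:
    c=robot.read_camera(n); cv2.imwrite(f'pics/{n}0.png',c['color'])
    print(n,{k:v for k,v in c.items() if k!='color'})
    for t in ['lamp_center','lamp_tip','well_rim','thread_mouth','rack','globe_center','reel','meter']:
        print(t,[(np.round(d['at'],1).tolist(),round(d['conf'],2)) for d in robot.landmark_of(n,t)[:2]])
E
```

```text
pics
{'time': 0.0, 'joint_positions': array([-7.36094958e+01,  5.26115403e+00,  7.05796909e+01, -2.19747381e-03,
        1.04266803e+02, -3.24864954e+00]), 'joint_vel': array([ 0.00918446, -0.04197313,  0.04740804,  0.02245332, -0.01103478,
       -0.09235077]), 'tau': array([ 3.58763900e-04, -4.46450150e+01, -4.06444430e+01,  6.97323773e-02,
        2.94747739e-02, -1.52647253e-04]), 'eef_pos': array([ 0.20157089, -0.56485281,  0.23854885]), 'eef_rot': array([-1.79892404e+02, -3.97304598e-03,  1.96386105e+01]), 'force': array([-0.19017943,  0.29059477,  0.05310087]), 'ft_torque': array([-0.01012346,  0.00634813, -0.00616089]), 'gripper_width': 0.08809863664866006} 0.017
side {'vfov': 50.3702403260269, 'cx': 322.8336707890758, 'cy': 238.30038211419566, 'pose': array([[-0.96510907,  0.10817674, -0.23845811,  0.42589842],
       [-0.26085938, -0.47627528,  0.83971081,  0.75463155],
       [-0.02273453,  0.87261655,  0.48787651,  0.54342728],
       [ 0.        ,  0.        ,  0.        ,  1.        ]])}
lamp_center [([323.6, 306.3], 0.81)]
lamp_tip [([326.8, 362.5], 0.86)]
well_rim []

[... 641 characters left out ...]
.63)]
rack [([275.8, 259.2], 0.87), ([407.1, 267.8], 0.44)]
globe_center [([298.8, 262.5], 0.59)]
reel [([372.5, 166.7], 0.9)]
meter [([273.1, 166.3], 0.7)]
wrist {'vfov': 65.70646984690485, 'cx': 315.99760598183474, 'cy': 233.41107538253092, 'tool_from_camera': array([[ 1.24423926e-03,  9.54519839e-01,  2.98144811e-01,
         8.22080189e-02],
       [ 9.99999163e-01, -1.08204531e-03, -7.09066505e-04,
         1.03114388e-03],
       [-3.54211852e-04,  2.98145444e-01, -9.54520387e-01,
        -1.45359187e-01],
       [ 0.00000000e+00,  0.00000000e+00,  0.00000000e+00,
         1.00000000e+00]])}
lamp_center []
lamp_tip []
well_rim []
thread_mouth []
rack []
globe_center []
reel []
meter []
```

View pics/side0.png

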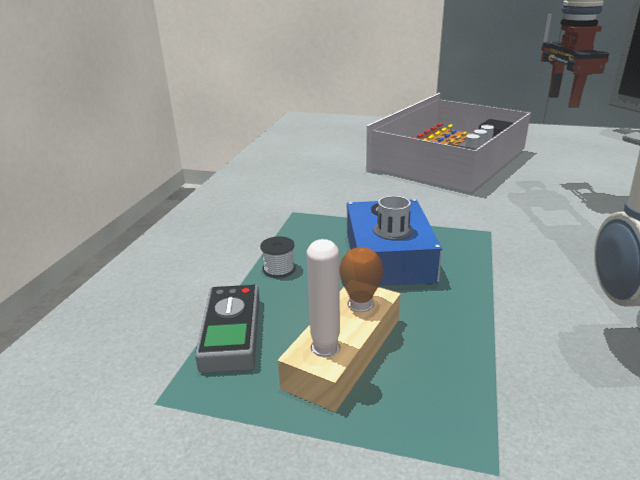

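View pics/top0.png

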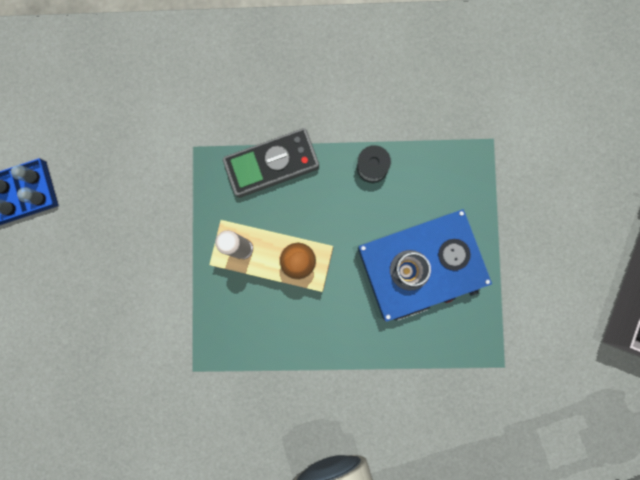

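View pics/wrist0.png

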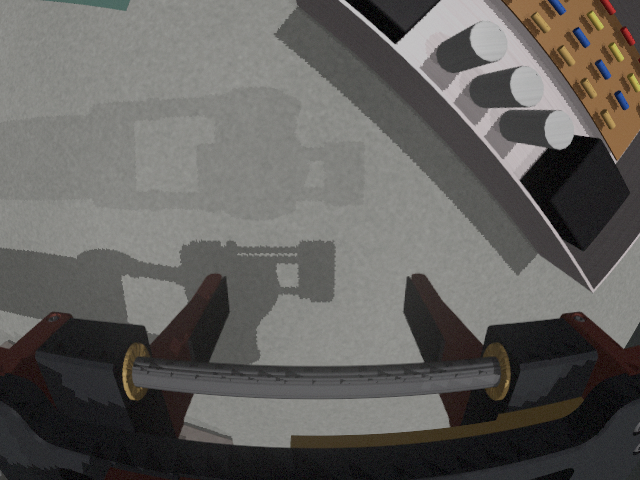

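Side view: the white lamp is at (323,300) in the rack's near hole, the amber globe at (362,275) and the well at (393,215). In the top view the lamp top is at (230,243) and the well rim at about (412,268). The wrist picture shows only a bin, with nothing relevant in view.

```bash
cat > h.py <<'E'
import numpy as np,cv2
from scipy.spatial.transform import Rotation as R
def ray(c,at,toolpose=None):
    f=240/np.tan(np.radians(c['vfov']/2)); u=(at[0]-c['cx'])/f; v=(at[1]-c['cy'])/f
    if 'pose' in c:
        d=np.array([u,-v,-1]); P=c['pose']
    else:
        th=np.hypot(u,v); s=np.sin(th)/th if th>1e-9 else 1
        d=np.array([u*s,-v*s,-np.cos(th)]); P=toolpose@c['tool_from_camera']
    d=P[:3,:3]@d; return P[:3,3],d/np.linalg.norm(d)
def atz(c,at,z,tp=None):
    o,d=ray(c,at,tp); return o+d*(z-o[2])/d[2]
def tri(rs):
    A=np.zeros((3,3));b=np.zeros(3)
    for o,d in rs:
        M=np.eye(3)-np.outer(d,d);A+=M;b+=M@o
    return np.linalg.solve(A,b)
def tpose(s):
    T=np.eye(4);T[:3,:3]=R.from_euler('xyz',s['eef_rot'],degrees=True).as_matrix();T[:3,3]=s['eef_pos'];return T
def proj(c,p,tp=None):
    P=c['pose'] if 'pose' in c else tp@c['tool_from_camera']
    q=np.linalg.inv(P)@np.append(p,1); f=240/np.tan(np.radians(c['vfov']/2))
    x,y,z=q[0],-q[1],-q[2]
    if 'pose' in c: return np.array([c['cx']+f*x/z,c['cy']+f*y/z])
    r=np.hypot(x,y);th=np.arctan2(r,z);return np.array([c['cx']+f*th*x/r,c['cy']+f*th*y/r])
E
python3 - <<'E'
from rig import robot
from h import *
np.set_printoptions(precision=4,suppress=True)
zz={'lamp_center':.125,'lamp_tip':.025,'well_rim':.14,'thread_mouth':.05,'rack':0,'globe_center':.089,'reel':0,'meter':0}
S=robot.read_camera('side');T=robot.read_camera('top')
for t,z in zz.items():
    r=[];
    for n,c in(('side',S),('top',T)):
        L=robot.landmark_of(n,t)
        if L: print(t,n,atz(c,L[0]['at'],z),L[0]['conf']); r.append(ray(c,L[0]['at']))
    if len(r)==2: print('   tri',tri(r))
# corners screws of box etc. in top (z=.08): TL(363,248) TR(462,213) BR(488,282) BL(388,317)
for p in [(363,248),(462,213),(488,282),(388,317)]: print(p,atz(T,p,.08))
g=cv2.resize(T['color'][220:320,340:500],None,fx=5,fy=5,interpolation=cv2.INTER_CUBIC);cv2.imwrite('pics/topz.png',g)
g=cv2.resize(S['color'][180:400,260:450],None,fx=2.7,fy=2.7,interpolation=cv2.INTER_CUBIC);cv2.imwrite('pics/sidez.png',g)
E
```

```text
lamp_center side [0.577  0.2204 0.125 ] 0.77
lamp_center top [0.5812 0.2207 0.125 ] 0.86
   tri [0.5792 0.2203 0.1248]
lamp_tip side [0.5769 0.2202 0.025 ] 0.57
lamp_tip top [0.5848 0.2205 0.025 ] 0.75
   tri [0.581  0.2198 0.0243]
well_rim side [ 0.5321 -0.0986  0.14  ] 0.73
well_rim top [ 0.532  -0.1032  0.14  ] 0.91
   tri [ 0.5324 -0.1035  0.1377]
thread_mouth side [ 0.533  -0.0913  0.05  ] 0.56
thread_mouth top [ 0.542 -0.106  0.05 ] 0.84
   tri [ 0.5387 -0.1076  0.0403]
rack side [0.5636 0.1542 0.    ] 0.56
rack top [0.5696 0.1565 0.    ] 0.91
   tri [0.5664 0.1558 0.0012]
globe_center side [0.5542 0.1006 0.089 ] 0.87
globe_center top [0.5622 0.1468 0.089 ] 0.75
   tri [0.5533 0.1427 0.1181]
reel side [ 0.7482 -0.0407  0.    ] 0.66
reel top [ 0.742  -0.0405  0.    ] 0.85
   tri [ 0.7447 -0.0397  0.0007]
meter side [0.7536 0.1652 0.    ] 0.88
meter top [0.751  0.1621 0.    ] 0.77
   tri [ 0.7531  0.1629 -0.002 ]
(363, 248) [ 0.5755 -0.016   0.08  ]
(462, 213) [ 0.6379 -0.2039  0.08  ]
(488, 282) [ 0.5075 -0.2465  0.08  ]
(388, 317) [ 0.446  -0.0592  0.08  ]
```

View pics/topz.png

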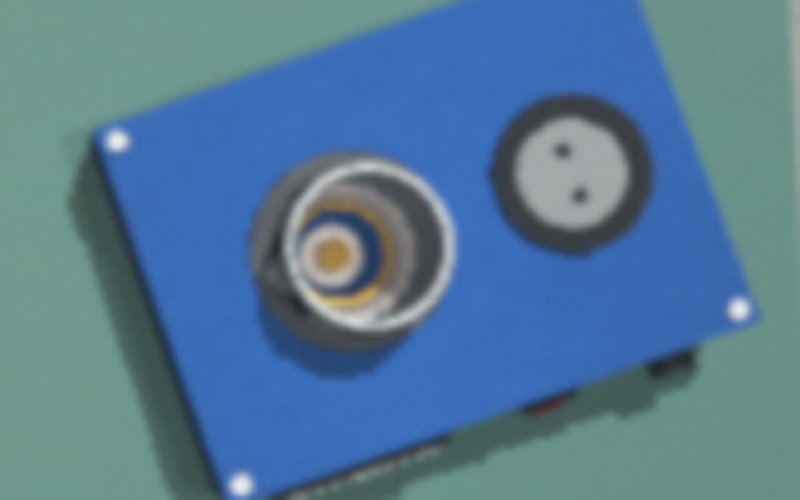

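View pics/sidez.png

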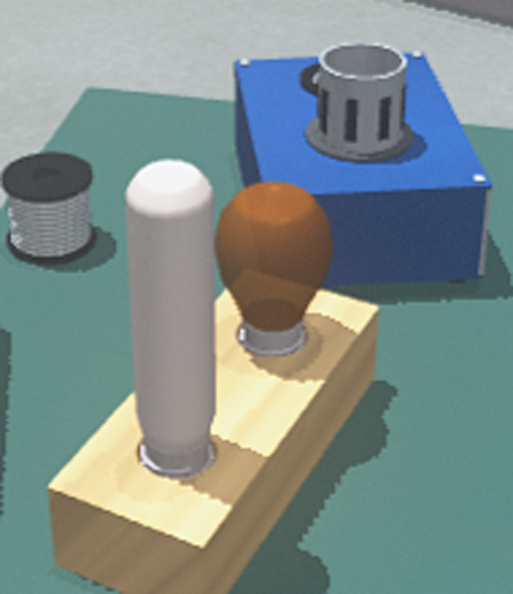

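```bash
cat > mv.py <<'E'
# commanded pose kept in cmd.json : x,y,z,yaw (tool straight down)
import json,numpy as np,os,sys
def get(): return json.load(open('cmd.json')) if os.path.exists('cmd.json') else [.202,-.565,.24,19.641]
def delta(t,c=None):
    c=c or get(); a=np.radians(c[3]); d=np.array(t[:3])-c[:3]
    return [round(v,4) for v in (d[0]*np.cos(a)+d[1]*np.sin(a), d[0]*np.sin(a)-d[1]*np.cos(a), -d[2], -np.radians(t[3]-c[3]))]
def done(tx,ty,tz,rz):
    c=get();a=np.radians(c[3])
    n=[c[0]+tx*np.cos(a)+ty*np.sin(a), c[1]+tx*np.sin(a)-ty*np.cos(a), c[2]-tz, c[3]-np.degrees(rz)]
    json.dump(n,open('cmd.json','w')); return n
E
python3 -c "
from mv import *
print(delta([.44,-.06,.32,19.641+98]))"
```

```text
[np.float64(0.3939), np.float64(-0.3956), np.float64(-0.08), np.float64(-1.7104)]
```

Request:
arm_command --plan '[[[0.033, -0.033, -0.02], [0, 0, -0.14]], [[0.067, -0.067, -0.04], [0, 0, -0.28]], [[0.1, -0.1, -0.06], [0, 0, -0.42]], [[0.134, -0.134, -0.08], [0, 0, -0.56]], [[0.167, -0.167, -0.08], [0, 0, -0.7]], [[0.2, -0.2, -0.08], [0, 0, -0.84]], [[0.234, -0.234, -0.08], [0, 0, -0.98]], [[0.267, -0.267, -0.08], [0, 0, -1.12]], [[0.3, -0.3, -0.08], [0, 0, -1.26]], [[0.334, -0.334, -0.08], [0, 0, -1.4]], [[0.367, -0.367, -0.08], [0, 0, -1.54]], [[0.394, -0.394, -0.08], [0, 0, -1.68]]]'

```text
time: 3.45
eef_pos: [0.4408, -0.0592, 0.3199]
eef_rot: [179.9, 0.0, 116.3]
force: [1.0, 0.4, 0.4]
gripper_width: 0.0877
```

```bash
python3 -c "
from mv import *
print(done(.394,-.394,-.08,-1.68))
print(delta([.579,.2204,.32,get()[3]+96]))"
```

```text
[np.float64(0.4406424752388153), np.float64(-0.061490547246735916), 0.32, np.float64(115.8979095819783)]
[np.float64(0.1932), np.float64(0.2476), np.float64(-0.0), np.float64(-1.6755)]
```

Request:
arm_command --plan '[[[0.017, 0.022, 0], [0, 0, -0.145]], [[0.035, 0.045, 0], [0, 0, -0.29]], [[0.053, 0.068, 0], [0, 0, -0.435]], [[0.072, 0.092, 0], [0, 0, -0.58]], [[0.09, 0.115, 0], [0, 0, -0.725]], [[0.108, 0.138, 0], [0, 0, -0.87]], [[0.126, 0.161, 0], [0, 0, -1.01]], [[0.144, 0.184, 0], [0, 0, -1.15]], [[0.16, 0.205, 0], [0, 0, -1.29]], [[0.176, 0.226, 0], [0, 0, -1.43]], [[0.187, 0.24, 0], [0, 0, -1.56]], [[0.193, 0.2475, 0], [0, 0, -1.67]]]'

```text
time: 4.65
eef_pos: [0.579, 0.2216, 0.3189]
eef_rot: [180.0, -0.0, -148.1]
force: [-0.2, -0.1, 0.4]
gripper_width: 0.0873
```

```bash
python3 - <<'E'
from rig import robot
from h import *; from mv import *
np.set_printoptions(precision=4,suppress=True)
print(done(.193,.2475,0,-1.67))
s=robot.state();T=tpose(s);print(s['joint_positions'],s['eef_pos'],s['eef_rot'])
c=robot.read_camera('wrist');cv2.imwrite('pics/w1.png',c['color'])
zz={'lamp_center':.125,'lamp_tip':.025,'well_rim':.14,'thread_mouth':.05,'globe_center':.089}
for t,z in zz.items():
    for l in robot.landmark_of('wrist',t)[:2]: print(t,l['at'],l['conf'],atz(c,l['at'],z,T))
for r,z in((.010,.225),):
  pass
print(proj(c,[.579,.2204,.225],T),proj(c,[.579,.2204,.125],T),proj(c,[.532,-.103,.14],T))
E
```

```text
[np.float64(0.5789905588593297), np.float64(0.22022749931494806), 0.32, np.float64(211.58186136882577)]
[  17.7914   10.3654   56.7898    0.0151  112.8948 -104.1505] [0.579  0.2216 0.3189] [ 179.9743   -0.0452 -148.0522]
lamp_center [311.1, 210.1] 0.96 [0.5822 0.2171 0.125 ]
lamp_tip [315.7, 189.9] 0.63 [0.5794 0.2204 0.025 ]
well_rim [67.5, 13.5] 0.59 [ 0.531  -0.1061  0.14  ]
thread_mouth [108.1, 26.8] 0.58 [ 0.5296 -0.1097  0.05  ]
globe_center [212.4, 272.4] 0.38 [0.7097 0.1644 0.089 ]
[315.9038 243.5116] [315.914 209.091] [68.9091 15.2715]
```

View pics/w1.png

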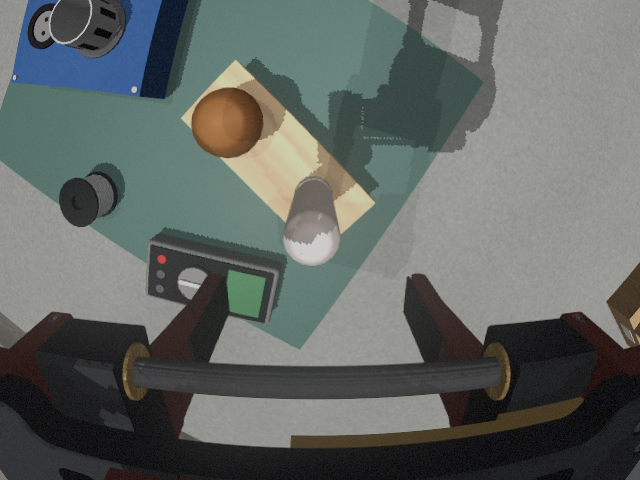

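The wrist view shows the lamp's crown at about (311,240), the globe at (227,122), and the well at the top left around (85,20). I'll refine the lamp's position by fitting its outline.

```bash
cat > fit.py <<'E'
from h import *
from scipy.optimize import minimize
def lamp_pts(x,y,ztip,top=.2,zlo=.035):
    P=[]
    for z in np.linspace(zlo,.188,20):
        r=.021 if z>.056 else .018
        for a in np.linspace(0,2*np.pi,48,endpoint=False):P.append([x+r*np.cos(a),y+r*np.sin(a),ztip+z])
    for k in np.linspace(0,1,6):   # crown
        z=.188+.012*np.sin(k*np.pi/2);r=.021*np.cos(k*np.pi/2) if k<1 else 0
        for a in np.linspace(0,2*np.pi,48,endpoint=False):P.append([x+r*np.cos(a),y+r*np.sin(a),ztip+z])
    return P
def hull(c,x,y,zt,tp,zlo):
    p=np.array([proj(c,q,tp) for q in lamp_pts(x,y,zt,zlo=zlo)],np.float32)
    h=cv2.convexHull(p); m=np.zeros((480*4,640*4),np.uint8); cv2.fillPoly(m,[np.int32(np.round(h*4))],255)
    return cv2.resize(m,(640,480),interpolation=cv2.INTER_AREA)/255.
def fit(c,mask,x0,zt,tp=None,zlo=.035,fz=False):
    M=mask.astype(float)
    f=lambda v: np.abs(hull(c,v[0],v[1],v[2] if fz else zt,tp,zlo)-M).sum()
    v0=list(x0[:2])+([zt] if fz else [])
    n=len(v0); sx=np.vstack([v0]+[np.array(v0)+.004*np.eye(n)[i] for i in range(n)])
    r=minimize(f,v0,method='Nelder-Mead',options=dict(initial_simplex=sx,xatol=1e-4,fatol=.5,maxiter=80))
    return r.x,r.fun,M.sum()
E
python3 - <<'E'
from rig import robot
from fit import *
np.set_printoptions(precision=4,suppress=True)
T=tpose(robot.state())
for n in('side','top','wrist'):
    c=robot.read_camera(n);L=robot.masks_of(n,'lamp_center')
    if not L: print(n,'none');continue
    m=L[0]['pixels'];print(n,L[0]['conf'],fit(c,m,(.58,.219),.025,T))
    if n=='wrist':
        im=c['color'].copy();im[m]=im[m]//2+np.array([0,0,127],np.uint8);cv2.imwrite('pics/w1m.png',im[100:300,150:450])
E
```

```text
side 0.58 (array([0.5777, 0.2229]), np.float64(200.1843137254902), np.float64(3444.0))
top 0.75 (array([0.5706, 0.2004]), np.float64(266.34117647058827), np.float64(479.0))
wrist 0.91 (array([0.58  , 0.2174]), np.float64(173.89803921568625), np.float64(3801.0))
```

View pics/w1m.png

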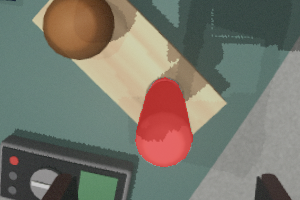

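```bash
python3 - <<'E'
from rig import robot
from mv import *
np.set_printoptions(precision=4,suppress=True)
s=robot.state();print(s['time'],s['joint_positions'],s['eef_pos'],s['eef_rot'])
print(delta([.5795,.2190,.176,get()[3]]))
E
```

```text
5.25 [  17.6527   10.166    56.9136   -0.0009  112.9011 -103.8818] [0.5786 0.2198 0.3199] [-179.9946    0.0186 -148.4658]
[np.float64(0.0002), np.float64(-0.0013), np.float64(0.144), np.float64(-0.0)]
```

Request:
arm_command --plan '[[[0, -0.001, 0.02], [0, 0, 0]], [[0, -0.001, 0.05], [0, 0, 0]], [[0, -0.001, 0.08], [0, 0, 0]], [[0, -0.001, 0.11], [0, 0, 0]], [[0, -0.001, 0.13], [0, 0, 0]], [[0, -0.001, 0.14], [0, 0, 0]], [[0, -0.001, 0.144], [0, 0, 0]], [[0, -0.001, 0.144], [0, 0, 0]], [[0, -0.001, 0.144], [0, 0, 0]]]'

```text
time: 6.15
eef_pos: [0.5797, 0.2194, 0.1773]
eef_rot: [-180.0, 0.1, -148.4]
force: [-0.4, 0.1, 0.2]
gripper_width: 0.0881
```

```bash
python3 - <<'E'
from rig import robot
from fit import *; from mv import *
np.set_printoptions(precision=4,suppress=True)
print(done(0,-.001,.144,0))
s=robot.state();T=tpose(s);print(s['time'],s['eef_pos'],s['eef_rot'])
c=robot.read_camera('wrist');cv2.imwrite('pics/w2.png',c['color'])
print(proj(c,[.579,.219,.225],T))
E
```

```text
[np.float64(0.5795142751003256), np.float64(0.21937560654064064), 0.17600000000000002, np.float64(211.58186136882577)]
6.15 [0.5797 0.2194 0.1773] [-179.9663    0.1315 -148.423 ]
[318.8396 379.9202]
```

View pics/w2.png

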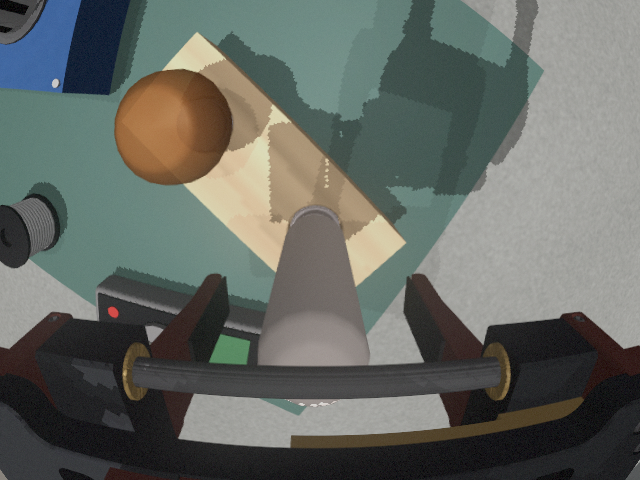

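The lamp stands centred between the open fingers (glass 260–370 px, fingers at 215 and 415). I'll close on it.

Request:
arm_command --plan '[[[0, 0, 0], [0, 0, 0]], [[0, 0, 0], [0, 0, 0]], [[0, 0, 0], [0, 0, 0]], [[0, 0, 0], [0, 0, 0]], [[0, 0, 0], [0, 0, 0]], [[0, 0, 0], [0, 0, 0]], [[0, 0, 0], [0, 0, 0]], [[0, 0, 0], [0, 0, 0]], [[0, 0, 0], [0, 0, 0]], [[0, 0, 0], [0, 0, 0]]]' --fingers 0 --squeeze 20

```text
time: 7.2
eef_pos: [0.5792, 0.2193, 0.1755]
eef_rot: [180.0, -0.0, -148.4]
force: [-0.1, 0.7, -0.8]
gripper_width: 0.0415
```

```bash
python3 - <<'E'
from rig import robot
from fit import *; from mv import *
np.set_printoptions(precision=4,suppress=True)
s=robot.state();T=tpose(s);print(s['time'],s['eef_pos'],s['eef_rot'],s['gripper_width'],s['force'],s['ft_torque'])
for n in('side','wrist'):
  c=robot.read_camera(n);cv2.imwrite('pics/%s3.png'%n,c['color'])
  L=robot.masks_of(n,'lamp_center')
  if L: print(fit(c,L[0]['pixels'],(.58,.2195),.025,T))
E
```

```text
7.2 [0.5792 0.2193 0.1755] [ 179.9939   -0.0082 -148.4165] 0.04152441966678714 [-0.0937  0.7477 -0.7659] [ 0.1197 -0.0086  0.0104]
(array([0.5761, 0.2293]), np.float64(1309.4235294117645), np.float64(2204.0))
(array([0.5797, 0.2183]), np.float64(4054.2509803921566), np.float64(13105.0))
```

View pics/wrist3.png

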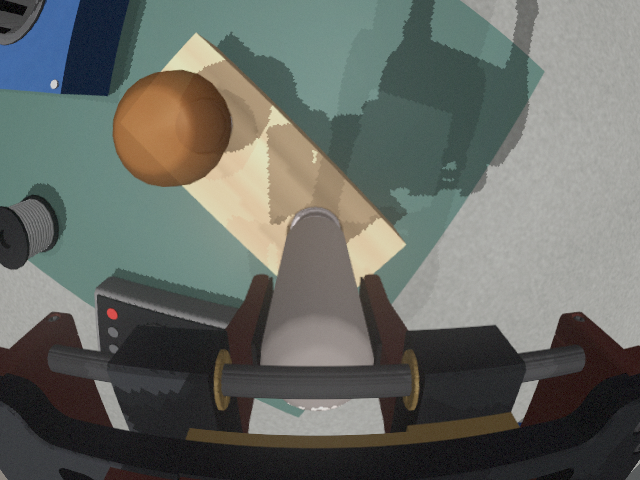

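View pics/side3.png

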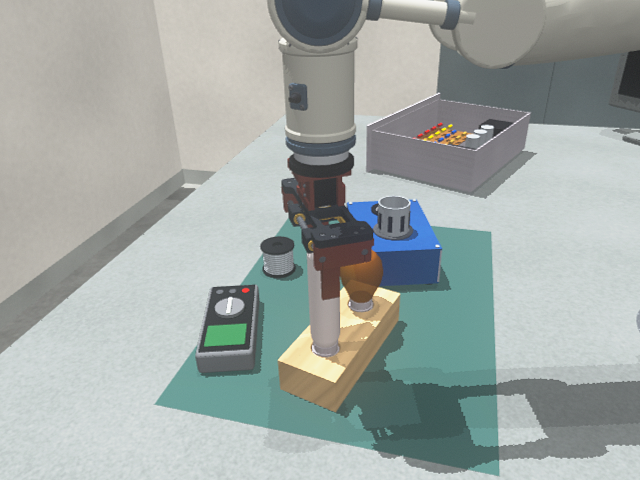

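Request:
arm_command --plan '[[[0, 0, -0.003], [0, 0, 0]], [[0, 0, -0.01], [0, 0, 0]], [[0, 0, -0.02], [0, 0, 0]], [[0, 0, -0.035], [0, 0, 0]], [[0, 0, -0.055], [0, 0, 0]], [[0, 0, -0.08], [0, 0, 0]], [[0, 0, -0.105], [0, 0, 0]], [[0, 0, -0.13], [0, 0, 0]], [[0, 0, -0.15], [0, 0, 0]], [[0, 0, -0.163], [0, 0, 0]], [[0, 0, -0.17], [0, 0, 0]]]'

```text
time: 8.5
eef_pos: [0.5793, 0.2193, 0.349]
eef_rot: [-179.9, 0.2, -148.4]
force: [-0.4, 1.8, -1.4]
gripper_width: 0.0416
```

```bash
python3 - <<'E'
from rig import robot
from fit import *; from mv import *
np.set_printoptions(precision=4,suppress=True)
print(done(0,0,-.17,0)); print(delta([.532,-.103,.346,get()[3]]))
s=robot.state();T=tpose(s);print(s['time'],s['eef_pos'],s['eef_rot'],s['gripper_width'],s['force'],s['ft_torque'])
n='side';c=robot.read_camera(n);cv2.imwrite('pics/side4.png',cv2.resize(c['color'][120:370,220:420],None,fx=2.4,fy=2.4,interpolation=cv2.INTER_CUBIC))
E
```

```text
[np.float64(0.5795142751003256), np.float64(0.21937560654064064), 0.34600000000000003, np.float64(211.58186136882577)]
[np.float64(0.2093), np.float64(-0.2497), np.float64(0.0), np.float64(-0.0)]
8.5 [0.5793 0.2193 0.349 ] [-179.9426    0.23   -148.4211] 0.0415736067699689 [-0.3661  1.7622 -1.4056] [ 0.0591 -0.1328  0.0047]
```

View pics/side4.png

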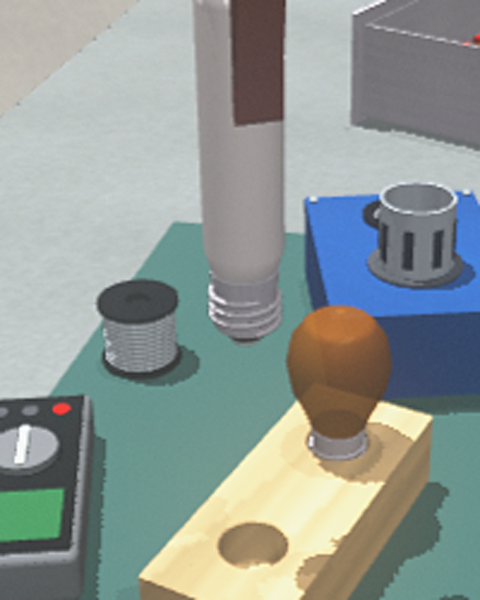

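The lamp is clear of the rack and hangs upright with its thread visible at the bottom; the globe is undisturbed. I'll carry it to above the well.

Request:
arm_command --plan '[[[0.006, -0.0075, 0], [0, 0, 0]], [[0.019, -0.0225, 0], [0, 0, 0]], [[0.04, -0.0475, 0], [0, 0, 0]], [[0.065, -0.0775, 0], [0, 0, 0]], [[0.092, -0.11, 0], [0, 0, 0]], [[0.119, -0.1425, 0], [0, 0, 0]], [[0.146, -0.175, 0], [0, 0, 0]], [[0.172, -0.205, 0], [0, 0, 0]], [[0.19, -0.2275, 0], [0, 0, 0]], [[0.203, -0.2425, 0], [0, 0, 0]], [[0.209, -0.2495, 0], [0, 0, 0]], [[0.209, -0.2495, 0], [0, 0, 0]]]'

```text
time: 9.75
eef_pos: [0.5313, -0.1038, 0.3449]
eef_rot: [180.0, -0.1, -148.5]
force: [-0.7, 0.5, -1.4]
gripper_width: 0.042
```

```bash
python3 - <<'E'
from rig import robot
from fit import *; from mv import *
np.set_printoptions(precision=4,suppress=True)
print(done(.209,-.2495,0,0))
for n in('side','top','wrist'):
  s=robot.state();T=tpose(s);print(s['time'],s['eef_pos'],s['eef_rot'],s['joint_positions'][5],s['force'])
  c=robot.read_camera(n);cv2.imwrite('pics/%s5.png'%n,c['color'])
  for t in('well_rim','thread_mouth','lamp_tip','lamp_center'):
    L=robot.landmark_of(n,t)
    z={'well_rim':.14,'thread_mouth':.05,'lamp_tip':.1955,'lamp_center':.2955}[t]
    if L: print(n,t,L[0]['at'],L[0]['conf'],atz(c,L[0]['at'],z,T))
c=robot.read_camera('side')
cv2.imwrite('pics/side5z.png',cv2.resize(c['color'][80:280,320:470],None,fx=3,fy=3,interpolation=cv2.INTER_CUBIC))
E
```

```text
[np.float64(0.5321358873985441), np.float64(-0.10262833501719135), 0.34600000000000003, np.float64(211.58186136882577)]
9.75 [ 0.5313 -0.1038  0.3449] [ 179.9518   -0.0531 -148.5338] -136.1209341977834 [-0.6595  0.4775 -1.4262]
side well_rim [392.7, 203.7] 0.86 [ 0.5321 -0.0934  0.14  ]
side thread_mouth [388.5, 245.8] 0.71 [ 0.5363 -0.0941  0.05  ]
side lamp_tip [395.2, 170.5] 0.94 [ 0.5335 -0.1171  0.1955]
side lamp_center [396.3, 121.8] 0.8 [ 0.5314 -0.0826  0.2955]
10.0 [ 0.532  -0.1017  0.3456] [ 179.9876    0.0068 -148.3263] -136.0968961960202 [ 0.9551  0.4105 -1.6741]
top well_rim [416.1, 270.9] 0.91 [ 0.529  -0.1061  0.14  ]
top thread_mouth [406.0, 269.3] 0.82 [ 0.5348 -0.0989  0.05  ]
10.25 [ 0.5319 -0.1023  0.3456] [ 179.9998    0.0031 -148.3707] -136.11138780086645 [-0.6211  0.2369 -1.6033]
wrist well_rim [315.4, 206.4] 0.82 [ 0.5325 -0.1038  0.14  ]
wrist thread_mouth [315.7, 225.2] 0.57 [ 0.5705 -0.0801  0.05  ]
wrist lamp_tip [312.8, 225.3] 0.71 [ 0.5362 -0.1039  0.1955]
```

View pics/side5z.png

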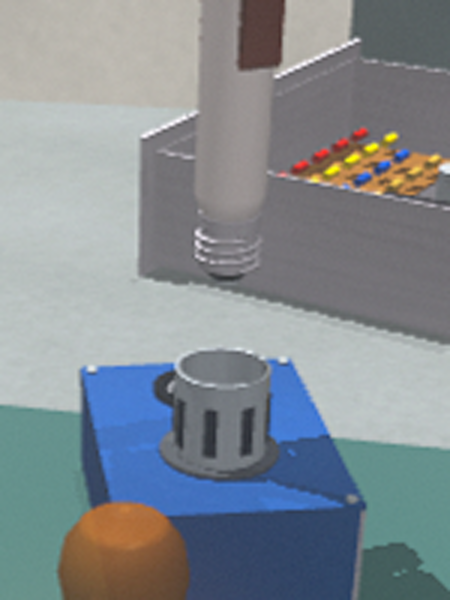

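View pics/wrist5.png

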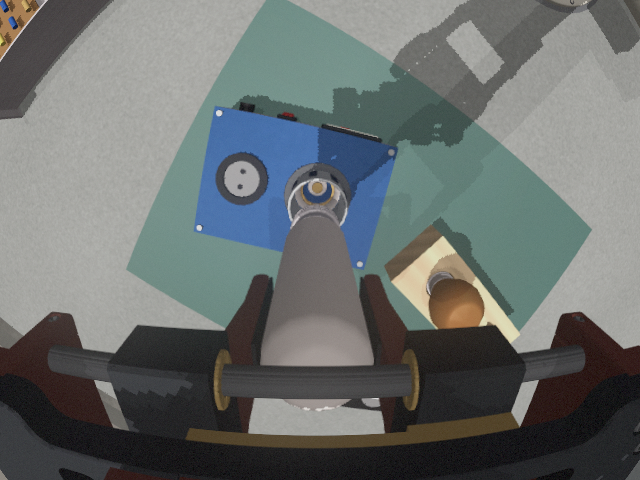

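View pics/top5.png

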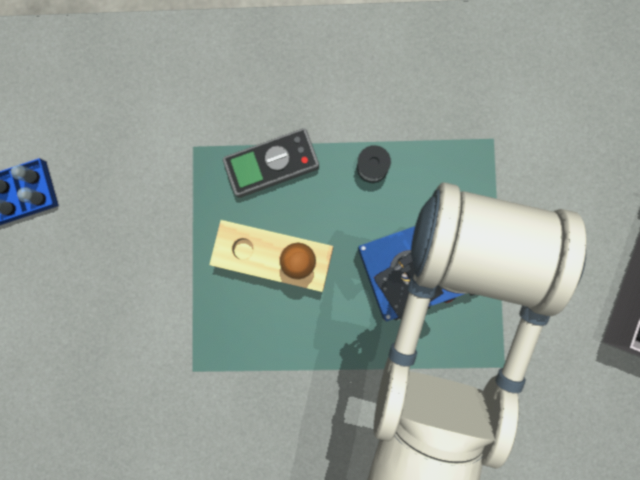

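```bash
python3 - <<'E'
from rig import robot
from fit import *
np.set_printoptions(precision=2,suppress=True)
s=robot.state();T=tpose(s);print(s['eef_pos'])
c=robot.read_camera('side')
for z in (.28,.24,.21,.1955,.14,.08):
  p=proj(c,[.532,-.103,z]);print(z,p,(p-[320,80])*3)
im=c['color']
for r in (110,120,130,140,205):
  g=im[r,375:420].astype(int);print(r,g.sum(1).tolist())
c=robot.read_camera('wrist')
for z in (.32,.27,.21,.1955,.14,.05):
  print(z,proj(c,[s['eef_pos'][0],s['eef_pos'][1],z],T))
cv2.imwrite('pics/w6.png',cv2.resize(c['color'][150:290,240:400],None,fx=4,fy=4,interpolation=cv2.INTER_CUBIC))
E
```

```text
[ 0.53 -0.1   0.35]
0.28 [397.18 127.3 ] [231.53 141.91]
0.24 [396.07 149.67] [228.22 209.  ]
0.21 [395.28 165.81] [225.83 257.42]
0.1955 [394.9  173.42] [224.7  280.27]
0.14 [393.51 201.52] [220.54 364.56]
0.08 [392.1  230.13] [216.3  450.39]
110 [548, 544, 548, 542, 545, 537, 538, 539, 537, 542, 519, 450, 420, 424, 419, 418, 415, 413, 419, 421, 430, 429, 439, 445, 446, 449, 446, 449, 449, 448, 445, 442, 437, 433, 419, 392, 370, 368, 384, 362, 382, 365, 348, 344, 346]
120 [588, 622, 672, 708, 720, 538, 342, 341, 346, 347, 375, 412, 424, 421, 423, 410, 413, 416, 420, 430, 433, 439, 437, 444, 441, 452, 452, 454, 453, 449, 448, 441, 437, 423, 415, 362, 343, 345, 343, 348, 349, 350, 346, 347, 348]
130 [466, 432, 411, 390, 368, 373, 364, 353, 351, 346, 398, 420, 422, 415, 415, 413, 414, 414, 424, 432, 436, 436, 442, 449, 449, 447, 445, 445, 449, 441, 435, 430, 423, 413, 378, 350, 351, 341, 360, 348, 358, 361, 359, 353, 351]
140 [349, 345, 347, 344, 347, 345, 342, 342, 345, 356, 408, 422, 414, 415, 408, 416, 425, 423, 425, 433, 439, 440, 442, 449, 449, 443, 456, 448, 445, 443, 434, 432, 419, 402, 362, 339, 345, 342, 342, 337, 337, 332, 331, 327, 333]
205 [203, 203, 195, 306, 328, 528, 606, 504, 410, 365, 361, 365, 378, 372, 372, 369, 366, 371, 372, 366, 367, 354, 351, 348, 348, 342, 334, 340, 345, 342, 349, 348, 376, 430, 366, 378, 395, 395, 388, 397, 389, 393, 392, 388, 445]
0.32 [317.88 287.97]
0.27 [317.53 253.72]
0.21 [317.26 227.09]
0.1955 [317.2  222.14]
0.14 [317.04 206.77]
0.05 [316.86 189.73]
```

View pics/w6.png

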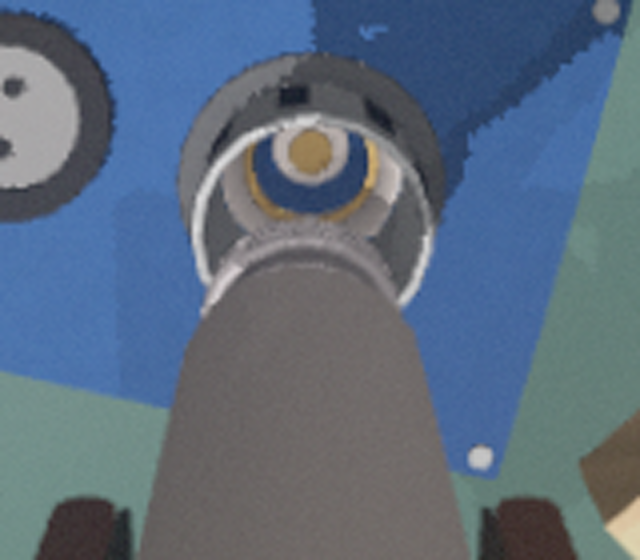

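```bash
python3 - <<'E'
from rig import robot
from fit import *
np.set_printoptions(precision=2,suppress=True)
s=robot.state();T=tpose(s)
c=robot.read_camera('wrist');c['color'];R_=T[:3,:3]
L=robot.masks_of('wrist','lamp_center');m=L[0]['pixels']
def hullrow(ox,oy,r0=.021,lo=.115,hi=.0):
    # lamp cylinder in tool frame, glass z tool from -? ; returns mask
    pts=[]
    for zt in np.linspace(-.03,.0945,15):
        for a in np.linspace(0,2*np.pi,60):
            p=T@np.array([ox+r0*np.cos(a),oy+r0*np.sin(a),zt,1]);pts.append(proj(c,p[:3],T))
    return cv2.convexHull(np.float32(pts))
h=hullrow(0,0)[:,0]
M=np.zeros((480,640),np.uint8);cv2.fillPoly(M,[np.int32(h)],1)
im=cv2.GaussianBlur(c['color'],(0,0),.8).astype(int)
for r in (235,240,245,250,255,260,265,270,275):
    x=np.where(M[r])[0]; y=np.where(m[r])[0]
    print(r,'pred',x.min(),x.max(),'mask',y.min(),y.max(), 'ctr',(x.min()+x.max())/2,(y.min()+y.max())/2)
# rim: bright ring fit
f=lambda z,rad:np.array([proj(c,[.532+rad*np.cos(a),-.1026+rad*np.sin(a),z],T) for a in np.linspace(0,2*np.pi,60)])
o=cv2.resize(c['color'][150:290,240:400],None,fx=4,fy=4,interpolation=cv2.INTER_CUBIC)
for z,rad,col in((.14,.0285,(0,0,255)),(.031,.006,(0,255,0)),(.05,.0176,(255,255,0)),):
    cv2.polylines(o,[np.int32((f(z,rad)-[240,150]+.5)*4)],True,col,1)
cv2.polylines(o,[np.int32((h-[240,150]+.5)*4)],True,(0,0,255),1)
cv2.imwrite('pics/w7.png',o)
E
```

```text
235 pred 287 347 mask 287 344 ctr 317.0 315.5
240 pred 286 348 mask 285 345 ctr 317.0 315.0
245 pred 285 349 mask 284 346 ctr 317.0 315.0
250 pred 284 350 mask 283 347 ctr 317.0 315.0
255 pred 283 352 mask 281 348 ctr 317.5 314.5
260 pred 282 353 mask 280 350 ctr 317.5 315.0
265 pred 280 354 mask 279 351 ctr 317.0 315.0
270 pred 279 356 mask 278 352 ctr 317.5 315.0
275 pred 278 357 mask 277 353 ctr 317.5 315.0
```

View pics/w7.png

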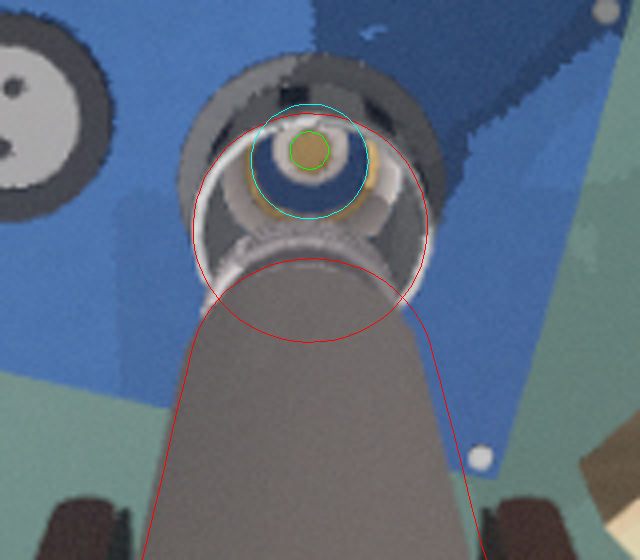

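The outlines show the lamp parallel to the tool axis, about 1.5 mm to the tool's −y side of the well axis. I'll correct for that and lower it into the guard tube.

Request:
arm_command --plan '[[[0, 0.0005, 0.005], [0, 0, 0]], [[0, 0.001, 0.018], [0, 0, 0]], [[0, 0.0015, 0.033], [0, 0, 0]], [[0, 0.0015, 0.048], [0, 0, 0]], [[0, 0.0015, 0.063], [0, 0, 0]], [[0, 0.0015, 0.078], [0, 0, 0]], [[0, 0.0015, 0.092], [0, 0, 0]], [[0, 0.0015, 0.105], [0, 0, 0]], [[0, 0.0015, 0.115], [0, 0, 0]], [[0, 0.0015, 0.12], [0, 0, 0]], [[0, 0.0015, 0.12], [0, 0, 0]]]'

```text
time: 11.85
eef_pos: [0.5308, -0.1014, 0.2248]
eef_rot: [180.0, -0.0, -148.4]
force: [0.0, -0.6, -1.4]
gripper_width: 0.0417
```

```bash
python3 - <<'E'
from rig import robot
from fit import *; from mv import *
np.set_printoptions(precision=4,suppress=True)
print(done(0,.0015,.12,0))
s=robot.state();T=tpose(s);print(s['time'],s['eef_pos'],s['eef_rot'],s['force'],s['ft_torque'])
c=robot.read_camera('wrist');cv2.imwrite('pics/w8.png',cv2.resize(c['color'][120:320,220:420],None,fx=3,fy=3,interpolation=cv2.INTER_CUBIC))
E
```

```text
[np.float64(0.5313503130370504), np.float64(-0.10135049585573024), 0.22600000000000003, np.float64(211.58186136882577)]
11.85 [ 0.5308 -0.1014  0.2248] [ 179.9525   -0.0444 -148.4231] [ 0.0399 -0.5717 -1.3987] [ 0.1321 -0.1262 -0.0122]
```

View pics/w8.png

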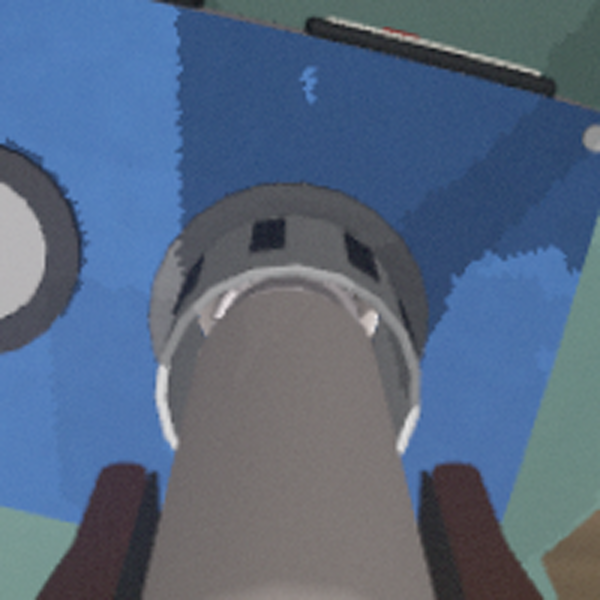

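The lamp is inside the tube and centred between the walls (rim 157–419, glass 185–395 in the zoom). I'll keep lowering while watching the force.

Request:
arm_command --plan '[[[0, 0, 0.005], [0, 0, 0]], [[0, 0, 0.01], [0, 0, 0]], [[0, 0, 0.015], [0, 0, 0]], [[0, 0, 0.02], [0, 0, 0]], [[0, 0, 0.023], [0, 0, 0]], [[0, 0, 0.026], [0, 0, 0]], [[0, 0, 0.028], [0, 0, 0]], [[0, 0, 0.03], [0, 0, 0]], [[0, 0, 0.031], [0, 0, 0]], [[0, 0, 0.032], [0, 0, 0]], [[0, 0, 0.033], [0, 0, 0]], [[0, 0, 0.033], [0, 0, 0]]]'

```text
time: 13.1
eef_pos: [0.531, -0.1015, 0.1925]
eef_rot: [180.0, -0.0, -148.4]
force: [-0.2, 0.0, -1.8]
gripper_width: 0.042
```

```bash
python3 - <<'E'
from rig import robot
from fit import *; from mv import *
np.set_printoptions(precision=4,suppress=True)
print(done(0,0,.033,0))
s=robot.state();T=tpose(s);print(s['time'],s['eef_pos'],s['eef_rot'],s['force'],s['ft_torque'])
E
```

```text
[np.float64(0.5313503130370504), np.float64(-0.10135049585573024), 0.19300000000000003, np.float64(211.58186136882577)]
13.1 [ 0.531  -0.1015  0.1925] [ 179.9961   -0.0025 -148.4204] [-0.2314  0.0195 -1.7601] [ 0.0581 -0.062   0.0658]
```

Request:
arm_command --plan '[[[0, 0, 0.001], [0, 0, 0]], [[0, 0, 0.002], [0, 0, 0]], [[0, 0, 0.003], [0, 0, 0]], [[0, 0, 0.003], [0, 0, 0]]]'

```text
time: 13.5
eef_pos: [0.5309, -0.1014, 0.1894]
eef_rot: [180.0, -0.0, -148.4]
force: [-0.2, 0.2, -1.6]
gripper_width: 0.0423
```

Request:
arm_command --plan '[[[0, 0, 0.001], [0, 0, 0]], [[0, 0, 0.002], [0, 0, 0]], [[0, 0, 0.003], [0, 0, 0]], [[0, 0, 0.003], [0, 0, 0]]]'

```text
time: 13.9
eef_pos: [0.531, -0.1014, 0.1866]
eef_rot: [180.0, 0.0, -148.4]
force: [-0.7, 0.3, -1.3]
gripper_width: 0.0419
```

Request:
arm_command --plan '[[[0, 0, 0.001], [0, 0, 0]], [[0, 0, 0.002], [0, 0, 0]], [[0, 0, 0.002], [0, 0, 0]]]'

```text
time: 14.2
eef_pos: [0.5313, -0.1013, 0.1863]
eef_rot: [-179.9, 0.1, -148.4]
force: [-1.4, 0.7, 5.3]
gripper_width: 0.0415
```

```bash
python3 - <<'E'
from rig import robot
from fit import *; from mv import *
np.set_printoptions(precision=4,suppress=True)
print(done(0,0,.008,0))
s=robot.state();T=tpose(s);print(s['time'],s['eef_pos'],s['eef_rot'],s['force'],s['ft_torque'],s['joint_positions'])
E
```

```text
[np.float64(0.5313503130370504), np.float64(-0.10135049585573024), 0.18500000000000003, np.float64(211.58186136882577)]
14.2 [ 0.5313 -0.1013  0.1863] [-179.931     0.0892 -148.4079] [-1.3895  0.741   5.3357] [0.3529 0.3282 0.0214] [ -14.4136   -4.2517   85.4319    0.0164   98.7082 -136.0032]
```

Contact is at tip depth of about 14.1 mm, inside the 10–16 mm window, with about 7 N on the tool. That puts the catch roughly 105° away. I'll turn clockwise, descending at the thread pitch.

Request:
arm_command --plan '[[[0, 0, 0.0001], [0, 0, 0.1]], [[0, 0, 0.0002], [0, 0, 0.2]], [[0, 0, 0.0003], [0, 0, 0.3]], [[0, 0, 0.0004], [0, 0, 0.4]], [[0, 0, 0.0005], [0, 0, 0.5]], [[0, 0, 0.0006], [0, 0, 0.6]], [[0, 0, 0.0007], [0, 0, 0.7]], [[0, 0, 0.0008], [0, 0, 0.8]], [[0, 0, 0.0009], [0, 0, 0.9]], [[0, 0, 0.001], [0, 0, 1.0]]]'

```text
time: 15.2
eef_pos: [0.5318, -0.1003, 0.1853]
eef_rot: [179.8, 0.1, 154.1]
force: [-0.3, 3.3, 4.9]
gripper_width: 0.0417
```

```bash
cat > st.py <<'E'
import sys
from rig import robot
from h import *; from mv import *
np.set_printoptions(precision=4,suppress=True)
print(np.array(done(*map(float,sys.argv[1:5]))))
s=robot.state();print(s['time'],s['eef_pos'],s['eef_rot'],'F',s['force'],s['ft_torque'],'j',s['joint_positions'],'tip',s['eef_pos'][2]-.1505)
E
python3 st.py 0 0 .001 1.0
```

```text
[  0.5314  -0.1014   0.184  154.2861]
15.2 [ 0.5318 -0.1003  0.1853] [179.818    0.1249 154.1274] F [-0.3291  3.3187  4.9114] [ 1.0963 -0.3436  0.0913] j [-14.3761  -4.2449  85.5313   0.1552  98.5549 -78.4804] tip 0.03476467627799565
```

There's a small side load (3.3 N) because the lamp sits about 1.5 mm off the tool axis. I'll turn about the lamp's own axis from here on.

```bash
cat > rows.py <<'E'
import sys,json
from mv import *
# usage: Wx Wy ex ey drz n [zextra]
Wx,Wy,ex,ey,drz=map(float,sys.argv[1:6]);n=int(sys.argv[6]);zx=float(sys.argv[7]) if len(sys.argv)>7 else 0
c0=get();out=[]
for i in range(1,n+1):
    rz=drz*i/n;yaw=c0[3]-np.degrees(rz);a=np.radians(yaw);c,s=np.cos(a),np.sin(a)
    t=[Wx-(ex*c+ey*s),Wy-(ex*s-ey*c),c0[2]-.00101*rz-zx*i/n,yaw]
    d=delta(t,c0);out.append([[float(round(v,4)) for v in d[:3]],[0,0,float(round(rz,3))]])
print(json.dumps(out))
E
python3 rows.py .5331 -.1010 -.0015 -.0007 .8 8
```

```text
[[[-0.0, 0.0019, 0.0001], [0, 0, 0.1]], [[-0.0001, 0.0021, 0.0002], [0, 0, 0.2]], [[-0.0002, 0.0022, 0.0003], [0, 0, 0.3]], [[-0.0003, 0.0023, 0.0004], [0, 0, 0.4]], [[-0.0004, 0.0024, 0.0005], [0, 0, 0.5]], [[-0.0006, 0.0025, 0.0006], [0, 0, 0.6]], [[-0.0007, 0.0026, 0.0007], [0, 0, 0.7]], [[-0.0009, 0.0026, 0.0008], [0, 0, 0.8]]]
```

Request:
arm_command --plan '[[[0, 0.0008, 0], [0, 0, 0]], [[0, 0.0015, 0.0001], [0, 0, 0.1]], [[-0.0001, 0.002, 0.0002], [0, 0, 0.2]], [[-0.0002, 0.0022, 0.0003], [0, 0, 0.3]], [[-0.0003, 0.0023, 0.0004], [0, 0, 0.4]], [[-0.0004, 0.0024, 0.0005], [0, 0, 0.5]]]'

```text
time: 15.8
eef_pos: [0.5324, -0.0998, 0.1846]
eef_rot: [180.0, 0.1, 125.5]
force: [-2.9, 0.6, 6.9]
gripper_width: 0.0417
```

```bash
python3 st.py -.0004 .0024 .0005 .5
```

```text
[  0.5328  -0.0994   0.1835 125.6382]
15.8 [ 0.5324 -0.0998  0.1846] [179.9851   0.0825 125.5142] F [-2.8691  0.637   6.907 ] [0.1321 0.5538 0.1294] j [-14.1854  -4.0856  85.4444  -0.0424  98.5687 -49.706 ] tip 0.03412221228582504
```

```bash
python3 rows.py .5327 -.1011 -.0014 -.0005 1.0 10
```

```text
[[[-0.0, -0.0004, 0.0001], [0, 0, 0.1]], [[-0.0001, -0.0003, 0.0002], [0, 0, 0.2]], [[-0.0002, -0.0002, 0.0003], [0, 0, 0.3]], [[-0.0003, -0.0, 0.0004], [0, 0, 0.4]], [[-0.0004, 0.0001, 0.0005], [0, 0, 0.5]], [[-0.0005, 0.0001, 0.0006], [0, 0, 0.6]], [[-0.0006, 0.0002, 0.0007], [0, 0, 0.7]], [[-0.0008, 0.0003, 0.0008], [0, 0, 0.8]], [[-0.0009, 0.0004, 0.0009], [0, 0, 0.9]], [[-0.001, 0.0004, 0.001], [0, 0, 1.0]]]
```

Request:
arm_command --plan '[[[0, -0.0004, 0.0001], [0, 0, 0.1]], [[-0.0001, -0.0003, 0.0002], [0, 0, 0.2]], [[-0.0002, -0.0002, 0.0003], [0, 0, 0.3]], [[-0.0003, 0, 0.0004], [0, 0, 0.4]], [[-0.0004, 0.0001, 0.0005], [0, 0, 0.5]], [[-0.0005, 0.0001, 0.0006], [0, 0, 0.6]]]'

```text
time: 16.4
eef_pos: [0.5328, -0.0999, 0.184]
eef_rot: [179.9, 0.0, 91.1]
force: [-2.4, 1.1, 6.5]
gripper_width: 0.0421
```

```bash
python3 st.py -.0005 .0001 .0006 .6;python3 rows.py .5325 -.1011 -.0014 -.0005 1.0 10
```

```text
[ 0.5331 -0.0997  0.1829 91.2607]
16.4 [ 0.5328 -0.0999  0.184 ] [179.9426   0.0329  91.1467] F [-2.3817  1.0774  6.5108] [0.3432 0.5226 0.1223] j [-14.2055  -4.0155  85.439   -0.0167  98.5125 -15.3548] tip 0.03351392407170675
[[[-0.0, -0.0, 0.0001], [0, 0, 0.1]], [[-0.0001, 0.0001, 0.0002], [0, 0, 0.2]], [[-0.0002, 0.0002, 0.0003], [0, 0, 0.3]], [[-0.0003, 0.0004, 0.0004], [0, 0, 0.4]], [[-0.0004, 0.0005, 0.0005], [0, 0, 0.5]], [[-0.0005, 0.0005, 0.0006], [0, 0, 0.6]], [[-0.0006, 0.0006, 0.0007], [0, 0, 0.7]], [[-0.0008, 0.0007, 0.0008], [0, 0, 0.8]], [[-0.0009, 0.0008, 0.0009], [0, 0, 0.9]], [[-0.001, 0.0008, 0.001], [0, 0, 1.0]]]
```

Request:
arm_command --plan '[[[0, 0, 0.0001], [0, 0, 0.1]], [[-0.0001, 0.0001, 0.0002], [0, 0, 0.2]], [[-0.0002, 0.0002, 0.0003], [0, 0, 0.3]], [[-0.0003, 0.0004, 0.0004], [0, 0, 0.4]], [[-0.0004, 0.0005, 0.0005], [0, 0, 0.5]], [[-0.0005, 0.0005, 0.0006], [0, 0, 0.6]], [[-0.0006, 0.0006, 0.0007], [0, 0, 0.7]], [[-0.0008, 0.0007, 0.0008], [0, 0, 0.8]]]'

```text
time: 17.2
eef_pos: [0.5334, -0.1003, 0.1832]
eef_rot: [180.0, -0.0, 45.3]
force: [-1.8, 2.6, 7.2]
gripper_width: 0.0418
```

```bash
python3 st.py -.0008 .0007 .0008 .8;python3 rows.py .5325 -.1011 -.0014 -.0005 1.0 10
```

```text
[ 0.5338 -0.1005  0.1821 45.4241]
17.2 [ 0.5334 -0.1003  0.1832] [179.9808  -0.043   45.3294] F [-1.7721  2.5668  7.1685] [0.7332 0.7463 0.1207] j [-14.257   -3.8868  85.3946   0.0277  98.4539  30.4177] tip 0.03273745271202566
[[[-0.0, 0.0001, 0.0001], [0, 0, 0.1]], [[-0.0001, 0.0002, 0.0002], [0, 0, 0.2]], [[-0.0002, 0.0004, 0.0003], [0, 0, 0.3]], [[-0.0003, 0.0005, 0.0004], [0, 0, 0.4]], [[-0.0004, 0.0006, 0.0005], [0, 0, 0.5]], [[-0.0005, 0.0007, 0.0006], [0, 0, 0.6]], [[-0.0006, 0.0008, 0.0007], [0, 0, 0.7]], [[-0.0008, 0.0008, 0.0008], [0, 0, 0.8]], [[-0.0009, 0.0009, 0.0009], [0, 0, 0.9]], [[-0.001, 0.0009, 0.001], [0, 0, 1.0]]]
```

The depth has reached 17.3 mm, past the 16 mm rest, and it follows the pitch under low torque, so the thread has caught. Continuing.

Request:
arm_command --plan '[[[0, 0.0001, 0.0001], [0, 0, 0.1]], [[-0.0001, 0.0003, 0.0002], [0, 0, 0.2]], [[-0.0002, 0.0005, 0.0003], [0, 0, 0.3]], [[-0.0003, 0.0006, 0.0004], [0, 0, 0.4]], [[-0.0004, 0.0007, 0.0005], [0, 0, 0.5]], [[-0.0006, 0.0008, 0.0006], [0, 0, 0.6]], [[-0.0007, 0.0009, 0.0007], [0, 0, 0.7]], [[-0.0009, 0.0009, 0.0008], [0, 0, 0.8]], [[-0.001, 0.001, 0.0009], [0, 0, 0.9]], [[-0.0011, 0.001, 0.001], [0, 0, 1.0]]]'

```text
time: 18.2
eef_pos: [0.5336, -0.1014, 0.1822]
eef_rot: [-179.9, -0.1, -11.9]
force: [-1.4, 3.7, 6.2]
gripper_width: 0.0417
```

```bash
python3 st.py -.0011 .001 .001 1.0;python3 rows.py .5325 -.1011 -.0014 -.0005 1.0 10
```

```text
[  0.5338  -0.102    0.1811 -11.8717]
18.2 [ 0.5336 -0.1014  0.1822] [-179.9262   -0.0717  -11.9464] F [-1.3642  3.7068  6.2446] [0.9848 0.4459 0.1165] j [-14.3973  -3.8475  85.4589   0.0776  98.3202  87.5603] tip 0.031730981924581986
[[[-0.0001, 0.0, 0.0001], [0, 0, 0.1]], [[-0.0002, 0.0002, 0.0002], [0, 0, 0.2]], [[-0.0002, 0.0003, 0.0003], [0, 0, 0.3]], [[-0.0003, 0.0004, 0.0004], [0, 0, 0.4]], [[-0.0004, 0.0005, 0.0005], [0, 0, 0.5]], [[-0.0006, 0.0006, 0.0006], [0, 0, 0.6]], [[-0.0007, 0.0007, 0.0007], [0, 0, 0.7]], [[-0.0008, 0.0008, 0.0008], [0, 0, 0.8]], [[-0.001, 0.0008, 0.0009], [0, 0, 0.9]], [[-0.0011, 0.0009, 0.001], [0, 0, 1.0]]]
```

```bash
python3 rows.py .532 -.1004 -.0011 0 0.9 9
```

```text
[[[-0.001, -0.0011, 0.0001], [0, 0, 0.1]], [[-0.001, -0.001, 0.0002], [0, 0, 0.2]], [[-0.001, -0.0009, 0.0003], [0, 0, 0.3]], [[-0.0011, -0.0008, 0.0004], [0, 0, 0.4]], [[-0.0011, -0.0007, 0.0005], [0, 0, 0.5]], [[-0.0012, -0.0006, 0.0006], [0, 0, 0.6]], [[-0.0012, -0.0005, 0.0007], [0, 0, 0.7]], [[-0.0013, -0.0004, 0.0008], [0, 0, 0.8]], [[-0.0014, -0.0003, 0.0009], [0, 0, 0.9]]]
```

Request:
arm_command --plan '[[[-0.0004, -0.0005, 0.0001], [0, 0, 0.1]], [[-0.0008, -0.0008, 0.0002], [0, 0, 0.2]], [[-0.001, -0.0009, 0.0003], [0, 0, 0.3]], [[-0.0011, -0.0008, 0.0004], [0, 0, 0.4]], [[-0.0011, -0.0007, 0.0005], [0, 0, 0.5]], [[-0.0012, -0.0006, 0.0006], [0, 0, 0.6]], [[-0.0012, -0.0005, 0.0007], [0, 0, 0.7]], [[-0.0013, -0.0004, 0.0008], [0, 0, 0.8]], [[-0.0014, -0.0003, 0.0009], [0, 0, 0.9]]]'

```text
time: 19.1
eef_pos: [0.5325, -0.1017, 0.1813]
eef_rot: [-179.9, -0.1, -63.6]
force: [-0.4, 0.3, 5.6]
gripper_width: 0.042
```

```bash
python3 st.py -.0014 -.0003 .0009 .9; python3 - <<'E'
from rig import robot
import cv2
c=robot.read_camera('side')
cv2.imwrite('pics/side9.png',cv2.resize(c['color'][80:280,320:470],None,fx=3,fy=3,interpolation=cv2.INTER_CUBIC))
E
```

```text
[  0.5325  -0.1014   0.1802 -63.4379]
19.1 [ 0.5325 -0.1017  0.1813] [-179.9075   -0.0929  -63.5542] F [-0.3655  0.2716  5.5604] [0.3838 0.1695 0.0857] j [-14.399   -4.0507  85.7442  -0.0099  98.1758 139.1537] tip 0.030827989343548495
```

View pics/side9.png

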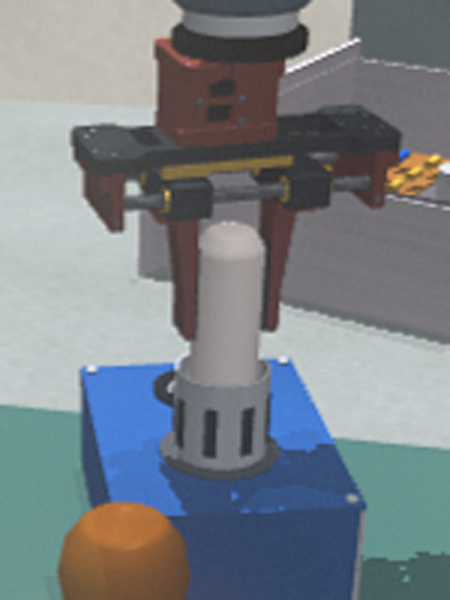

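The lamp stands upright in the tube, and the side force has dropped to about 0.5 N after the axis correction. Joint 6 is at 139°, so I need to regrasp: open, turn back, grip again.

Request:
arm_command --plan '[[[0, 0, -0.001], [0, 0, 0]], [[0, 0, -0.001], [0, 0, 0]], [[0, 0, -0.001], [0, 0, 0]], [[0, 0, -0.001], [0, 0, 0]], [[0, 0, -0.001], [0, 0, 0]], [[0, 0, -0.001], [0, 0, 0]]]' --fingers 0.8

```text
time: 19.75
eef_pos: [0.5321, -0.1015, 0.1807]
eef_rot: [180.0, 0.0, -63.4]
force: [-0.5, -0.0, -0.2]
gripper_width: 0.0705
```

```bash
python3 st.py 0 0 -.001 0; python3 - <<'E'
from rig import robot
from fit import *; from mv import *
c=robot.read_camera('side');cv2.imwrite('pics/side10.png',cv2.resize(c['color'][80:280,320:470],None,fx=3,fy=3,interpolation=cv2.INTER_CUBIC))
s=robot.state();T=tpose(s)
c=robot.read_camera('wrist');cv2.imwrite('pics/w10.png',c['color'])
a=get();print(delta([.532,-.1006,.181,a[3]+96]))
E
```

```text
[  0.5325  -0.1014   0.1812 -63.4379]
19.75 [ 0.5321 -0.1015  0.1807] [179.9879   0.007  -63.4247] F [-0.535  -0.0461 -0.2189] [ 0.1562 -0.0386 -0.0427] j [-14.3973  -3.9849  85.7477  -0.0027  98.2509 139.027 ] tip 0.030172038109029964
[np.float64(-0.0009), np.float64(0.0001), np.float64(0.0002), np.float64(-1.6755)]
```

View pics/w10.png

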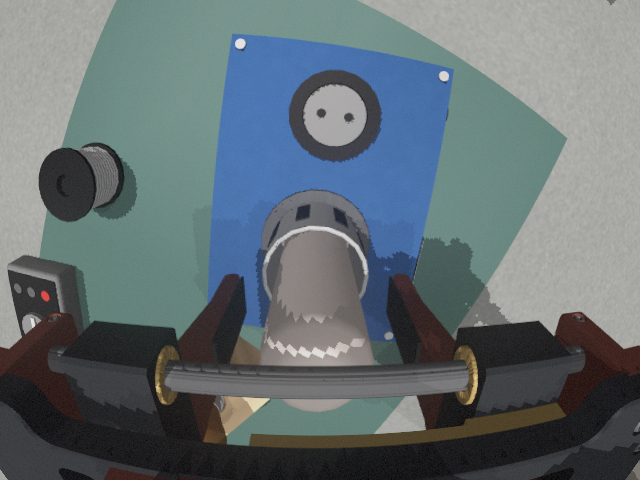

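View pics/side10.png

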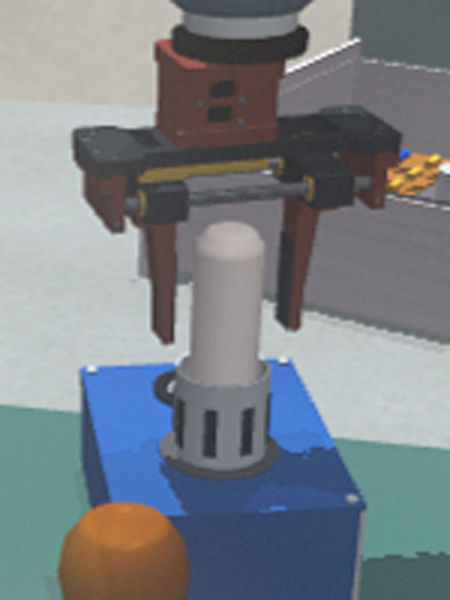

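The lamp stands free and upright in the well, with clearance to both fingers. Turning the wrist back.

Request:
arm_command --plan '[[[-0.0004, 0, 0], [0, 0, -0.14]], [[-0.0009, 0, 0], [0, 0, -0.28]], [[-0.0009, 0, 0], [0, 0, -0.42]], [[-0.0009, 0, 0], [0, 0, -0.56]], [[-0.0009, 0, 0], [0, 0, -0.7]], [[-0.0009, 0, 0], [0, 0, -0.84]], [[-0.0009, 0, 0], [0, 0, -0.98]], [[-0.0009, 0, 0], [0, 0, -1.12]], [[-0.0009, 0, 0], [0, 0, -1.26]], [[-0.0009, 0, 0], [0, 0, -1.4]], [[-0.0009, 0, 0], [0, 0, -1.54]], [[-0.0009, 0, 0], [0, 0, -1.68]]]'

```text
time: 21.05
eef_pos: [0.5318, -0.1007, 0.1808]
eef_rot: [180.0, 0.0, 33.2]
force: [-0.2, -1.1, -0.2]
gripper_width: 0.07
```

Request:
arm_command --plan '[[[0, 0, 0], [0, 0, -0.14]], [[0, 0, 0], [0, 0, -0.28]], [[0, 0, 0], [0, 0, -0.42]], [[0, 0, 0], [0, 0, -0.56]], [[0, 0, 0], [0, 0, -0.7]], [[0, 0, 0], [0, 0, -0.84]], [[0, 0, 0], [0, 0, -0.98]], [[0, 0, 0], [0, 0, -1.12]], [[0, 0, 0], [0, 0, -1.26]], [[0, 0, 0], [0, 0, -1.4]], [[0, 0, 0], [0, 0, -1.54]], [[0, 0, 0], [0, 0, -1.68]]]'

```text
time: 22.25
eef_pos: [0.5317, -0.1007, 0.1808]
eef_rot: [-180.0, 0.0, 129.4]
force: [0.0, 0.4, -0.4]
gripper_width: 0.0702
```

Request:
arm_command --plan '[[[0, 0, 0], [0, 0, -0.14]], [[0, 0, 0], [0, 0, -0.28]], [[0, 0, 0], [0, 0, -0.42]], [[0, 0, 0], [0, 0, -0.56]], [[0, 0, 0], [0, 0, -0.7]], [[0, 0, 0], [0, 0, -0.84]], [[0, 0, 0], [0, 0, -0.94]], [[0, 0, 0], [0, 0, -1.0]], [[0, 0, 0], [0, 0, -1.0]], [[0, 0, 0], [0, 0, -1.0]]]'

```text
time: 23.25
eef_pos: [0.5318, -0.1007, 0.1808]
eef_rot: [180.0, -0.0, -173.7]
force: [0.3, -0.7, -0.4]
gripper_width: 0.07
```

```bash
python3 -c "
from mv import *
done(-.0009,0,0,-1.68);done(0,0,0,-1.68)"; python3 st.py 0 0 0 -1.0; python3 - <<'E'
from rig import robot
from fit import *
s=robot.state();T=tpose(s)
c=robot.read_camera('wrist');cv2.imwrite('pics/w11.png',c['color'])
p=s['eef_pos']
for z in(.229,.2,.15): print(proj(c,[p[0],p[1],z],T))
E
```

```text
[  0.5321  -0.1006   0.1812 186.3717]
23.25 [ 0.5318 -0.1007  0.1808] [ 179.9999   -0.0013 -173.7249] F [ 0.2986 -0.7381 -0.3791] [ 0.0481 -0.1214 -0.0086] j [ -14.325    -4.0764   85.8196   -0.0003   98.258  -110.6001] tip 0.030323760287522705
[318.8101105  381.37050109]
[318.36901596 335.07571229]
[317.85378978 282.81885532]
```

View pics/w11.png

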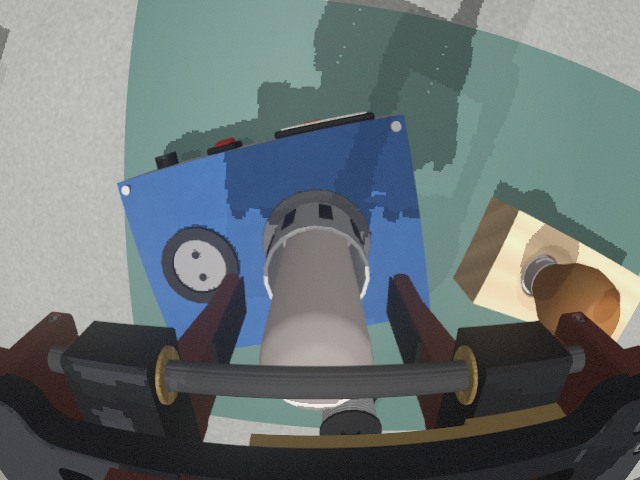

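The lamp is centred between the pads (glass 260–373, pads at 240 and 390). Gripping again.

Request:
arm_command --plan '[[[0, 0, 0], [0, 0, 0]], [[0, 0, 0], [0, 0, 0]], [[0, 0, 0], [0, 0, 0]], [[0, 0, 0], [0, 0, 0]], [[0, 0, 0], [0, 0, 0]], [[0, 0, 0], [0, 0, 0]], [[0, 0, 0], [0, 0, 0]]]' --fingers 0 --squeeze 20

```text
time: 24.0
eef_pos: [0.5317, -0.1007, 0.1808]
eef_rot: [180.0, -0.0, -173.6]
force: [0.3, 0.3, -0.6]
gripper_width: 0.0417
```

```bash
python3 st.py 0 0 0 0; python3 rows.py .532 -.1006 0 0 1.0 10
```

```text
[  0.5321  -0.1006   0.1812 186.3717]
24.0 [ 0.5317 -0.1007  0.1808] [ 179.9962   -0.003  -173.6291] F [ 0.2546  0.2583 -0.5759] [ 0.1451 -0.1711  0.0037] j [ -14.3251   -4.0784   85.8226    0.0025   98.2599 -110.6956] tip 0.030312901160051448
[[[0.0001, 0.0, 0.0001], [0, 0, 0.1]], [[0.0001, 0.0, 0.0002], [0, 0, 0.2]], [[0.0001, 0.0, 0.0003], [0, 0, 0.3]], [[0.0001, 0.0, 0.0004], [0, 0, 0.4]], [[0.0001, 0.0, 0.0005], [0, 0, 0.5]], [[0.0001, 0.0, 0.0006], [0, 0, 0.6]], [[0.0001, 0.0, 0.0007], [0, 0, 0.7]], [[0.0001, 0.0, 0.0008], [0, 0, 0.8]], [[0.0001, 0.0, 0.0009], [0, 0, 0.9]], [[0.0001, 0.0, 0.001], [0, 0, 1.0]]]
```

Request:
arm_command --plan '[[[0, 0, 0.0003], [0, 0, 0.1]], [[0, 0, 0.0005], [0, 0, 0.2]], [[0, 0, 0.0007], [0, 0, 0.3]], [[0, 0, 0.0009], [0, 0, 0.4]], [[0, 0, 0.001], [0, 0, 0.5]], [[0, 0, 0.0011], [0, 0, 0.6]], [[0, 0, 0.0012], [0, 0, 0.7]], [[0, 0, 0.0013], [0, 0, 0.8]], [[0, 0, 0.0014], [0, 0, 0.9]], [[0, 0, 0.0015], [0, 0, 1.0]]]'

```text
time: 25.0
eef_pos: [0.5321, -0.1005, 0.1799]
eef_rot: [179.9, 0.0, 128.9]
force: [0.7, 0.5, 1.5]
gripper_width: 0.0417
```

```bash
python3 st.py 0 0 .0015 1.0
```

```text
[  0.5321  -0.1006   0.1797 129.0759]
25.0 [ 0.5321 -0.1005  0.1799] [179.9244   0.0403 128.8588] F [0.6913 0.533  1.5305] [ 0.0914 -0.3652 -0.004 ] j [-14.3138  -4.0929  85.9268   0.0367  98.0885 -53.1674] tip 0.02941937283249177
```

Tracking cleanly with forces under 2 N. Continuing.

Request:
arm_command --plan '[[[0, 0, 0.0001], [0, 0, 0.1]], [[0, 0, 0.0002], [0, 0, 0.2]], [[0, 0, 0.0003], [0, 0, 0.3]], [[0, 0, 0.0004], [0, 0, 0.4]], [[0, 0, 0.0005], [0, 0, 0.5]], [[0, 0, 0.0006], [0, 0, 0.6]], [[0, 0, 0.0007], [0, 0, 0.7]], [[0, 0, 0.0008], [0, 0, 0.8]], [[0, 0, 0.0009], [0, 0, 0.9]], [[0, 0, 0.001], [0, 0, 1.0]]]'

```text
time: 26.0
eef_pos: [0.5322, -0.1007, 0.1789]
eef_rot: [179.9, -0.0, 71.6]
force: [0.2, 0.7, 1.3]
gripper_width: 0.0419
```

```bash
python3 st.py 0 0 .001 1.0
```

```text
[ 0.5321 -0.1006  0.1787 71.7802]
26.0 [ 0.5322 -0.1007  0.1789] [179.9086  -0.0236  71.5538] F [0.1849 0.7275 1.2634] [ 0.0355 -0.2555  0.0055] j [-14.3189  -4.084   86.0194   0.0172  97.9717   4.1298] tip 0.028419696161498392
```

Request:
arm_command --plan '[[[0, 0, 0.0001], [0, 0, 0.1]], [[0, 0, 0.0002], [0, 0, 0.2]], [[0, 0, 0.0003], [0, 0, 0.3]], [[0, 0, 0.0004], [0, 0, 0.4]], [[0, 0, 0.0005], [0, 0, 0.5]], [[0, 0, 0.0006], [0, 0, 0.6]], [[0, 0, 0.0007], [0, 0, 0.7]], [[0, 0, 0.0008], [0, 0, 0.8]], [[0, 0, 0.0009], [0, 0, 0.9]], [[0, 0, 0.001], [0, 0, 1.0]]]'

```text
time: 27.0
eef_pos: [0.5322, -0.1008, 0.178]
eef_rot: [180.0, -0.1, 14.2]
force: [1.0, 0.2, 1.2]
gripper_width: 0.042
```

```bash
python3 st.py 0 0 .001 1.0;  python3 - <<'E'
from rig import robot
from fit import *
for n in('side','wrist'):
  c=robot.read_camera(n);print(n,[(l['at'],l['conf']) for l in robot.landmark_of(n,'lamp_center')])
cv2.imwrite('pics/w12.png',c['color'])
E
```

```text
[ 0.5321 -0.1006  0.1777 14.4844]
27.0 [ 0.5322 -0.1008  0.178 ] [179.9569  -0.0838  14.2483] F [1.0388 0.1745 1.2251] [ 0.0171 -0.1342  0.0287] j [-14.3251  -4.0836  86.1148   0.0023  97.8746  61.4269] tip 0.027473513736582494
side [([393.3, 208.5], 0.85)]
wrist []
```

View pics/w12.png

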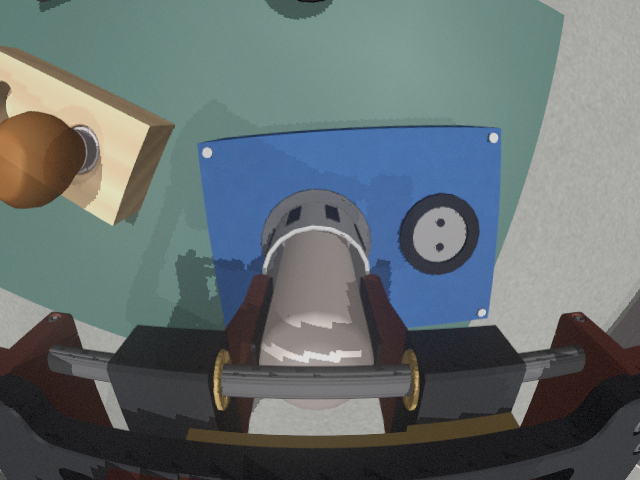

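About 0.97 turn past the catch, contact near 3 mm, torque negligible. I'll add a last eighth of a turn for margin against the play.

Request:
arm_command --plan '[[[0, 0, 0.0001], [0, 0, 0.1]], [[0, 0, 0.0002], [0, 0, 0.2]], [[0, 0, 0.0003], [0, 0, 0.3]], [[0, 0, 0.0004], [0, 0, 0.4]], [[0, 0, 0.0005], [0, 0, 0.5]], [[0, 0, 0.0006], [0, 0, 0.6]], [[0, 0, 0.0007], [0, 0, 0.7]], [[0, 0, 0.0008], [0, 0, 0.8]], [[0, 0, 0.0008], [0, 0, 0.8]]]'

```text
time: 28.1
eef_pos: [0.532, -0.1009, 0.1771]
eef_rot: [-180.0, -0.1, -31.3]
force: [1.3, -0.3, 3.5]
gripper_width: 0.0421
```

```bash
python3 st.py 0 0 .0008 .8
```

```text
[  0.5321  -0.1006   0.1769 -31.3522]
28.1 [ 0.532  -0.1009  0.1771] [-179.9917   -0.0716  -31.2989] F [ 1.3253 -0.2987  3.4933] [-0.0994 -0.1404 -0.0355] j [-14.3292  -4.0782  86.1964  -0.013   97.8109 106.9679] tip 0.0266153055220556
```

Axial force has risen to about 3.5 N, as the spring should give, with no binding torque. Releasing and lifting straight away.

Request:
arm_command --plan '[[[0, 0, 0], [0, 0, 0]], [[0, 0, 0], [0, 0, 0]], [[0, 0, 0], [0, 0, 0]], [[0, 0, 0], [0, 0, 0]], [[0, 0, 0], [0, 0, 0]], [[0, 0, 0], [0, 0, 0]], [[0, 0, 0], [0, 0, 0]]]' --fingers 0.9

```text
time: 28.8
eef_pos: [0.5317, -0.1007, 0.1765]
eef_rot: [180.0, 0.0, -31.3]
force: [-0.8, -0.0, 0.5]
gripper_width: 0.0792
```

Request:
arm_command --plan '[[[0, 0, -0.005], [0, 0, 0]], [[0, 0, -0.015], [0, 0, 0]], [[0, 0, -0.03], [0, 0, 0]], [[0, 0, -0.05], [0, 0, 0]], [[0, 0, -0.07], [0, 0, 0]], [[0, 0, -0.095], [0, 0, 0]], [[0, 0, -0.12], [0, 0, 0]], [[0, 0, -0.14], [0, 0, 0]], [[0, 0, -0.15], [0, 0, 0]], [[0, 0, -0.15], [0, 0, 0]]]'

```text
time: 29.8
eef_pos: [0.5321, -0.1008, 0.3292]
eef_rot: [-179.9, -0.2, -31.3]
force: [-1.3, -0.5, 0.5]
gripper_width: 0.0787
```

```bash
python3 st.py 0 0 -.15 0; python3 - <<'E'
from rig import robot
from fit import *
np.set_printoptions(precision=4,suppress=True)
s=robot.state();T=tpose(s)
for n in('side','wrist'):
  c=robot.read_camera(n)
  L=robot.masks_of(n,'lamp_center')
  if L:
    m=L[0]['pixels'];print(n,L[0]['conf'],'fixed z',fit(c,m,(.532,-.1006),.0275,T,zlo=.113),'free',fit(c,m,(.532,-.1006),.0275,T,zlo=.113,fz=True))
  o=c['color'][100:260,310:480] if n=='side' else c['color'][150:350,220:420]
  cv2.imwrite('pics/%s13.png'%n,cv2.resize(o,None,fx=3,fy=3,interpolation=cv2.INTER_CUBIC))
  if n=='side':
    for z in(.0265,.0275,.03,.034): print(z,proj(c,[.532,-.1006,z+.2]),proj(c,[.532,-.1006,z+.1]))
    print([(l['at'],l['conf']) for l in robot.landmark_of(n,'lamp_center')])
E
```

```text
[  0.5321  -0.1006   0.3269 -31.3522]
29.8 [ 0.5321 -0.1008  0.3292] [-179.9307   -0.226   -31.3479] F [-1.2927 -0.489   0.4687] [0.0793 0.0301 0.0288] j [-14.3228  -1.8669  68.5663   0.0001 113.0642 107.0249] tip 0.17868073772686274
side 0.69 fixed z (array([ 0.5299, -0.0983]), np.float64(68.12156862745098), np.float64(1141.0)) free (array([ 0.5299, -0.0981,  0.0268]), np.float64(68.7921568627451), np.float64(1141.0))
0.0265 [395.5193 157.4616] [392.9995 208.6623]
0.0275 [395.5459 156.9215] [393.0234 208.1764]
0.03 [395.6124 155.5687] [393.0833 206.9595]
0.034 [395.7193 153.3964] [393.1794 205.006 ]
[([392.8, 208.8], 0.77), ([233.5, 330.9], 0.38)]
wrist 0.68 fixed z (array([ 0.5324, -0.102 ]), np.float64(427.18823529411765), np.float64(3734.0)) free (array([ 0.5353, -0.1039,  0.0365]), np.float64(340.4705882352941), np.float64(3734.0))
```

View pics/side13.png

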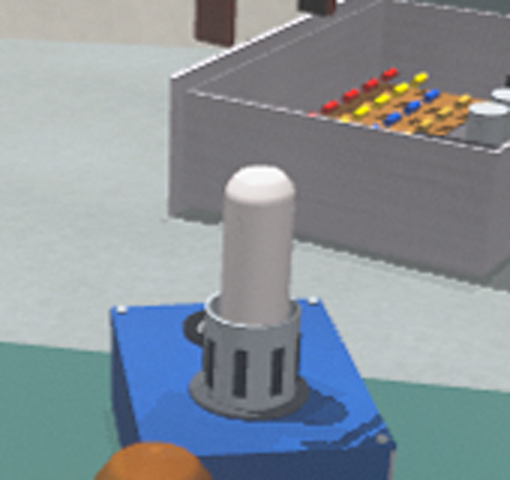

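View pics/wrist13.png

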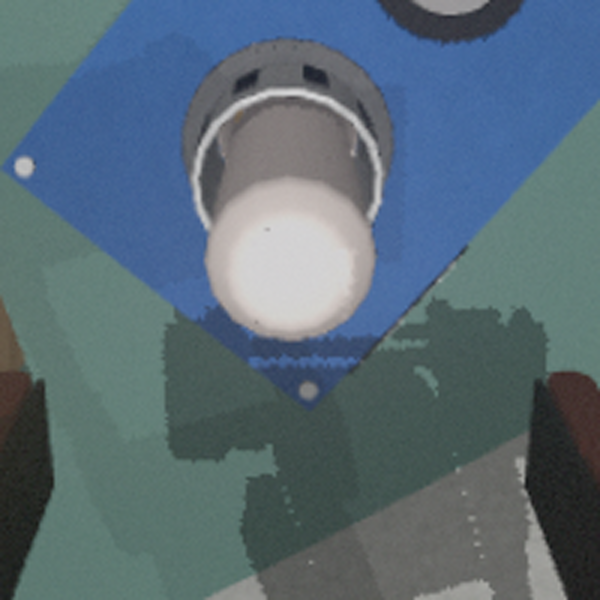

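The lamp stands upright in the tube on its own and the gripper is well clear. The side-camera fit puts the tip at z of about 0.0268, against the 0.027 expected. Handing in.

```bash
python3 - <<'E'
from rig import robot
print(robot.state()['time'], robot.sign_off())
E
```

```text
the job is handed in; nothing more can be done
30.05 None
```

The white lamp is screwed into the limiter and standing upright on its own, handed in at about 30 s. I lifted it from the rack, lowered it down the guard tube and felt it rest on the thread about 14 mm below the mouth. I then screwed it in clockwise in two strokes with one regrasp, about 490° in all. I estimate about 1.1 turns of that came after the thread caught.

**Depth and contact:** the gripper reading put the tip about 22.9 mm below the thread mouth, so the contact is pressed in roughly 3 to 4 mm, allowing for the play. A side-camera outline fit after release gave a tip height of 26.8 mm, matching the 27 mm expected.

**Forces:** at the points I checked while it was in the thread, the axial force stayed at or below about 7 N. Side forces stayed below 4 N and torque about the lamp's axis near 0.1 N m or less. Depth followed the thread pitch throughout, so I saw no sign of cross-threading.

**Bystanders:** the arm never went near the globe lamp, reel or multimeter. I did not re-measure them at the end.

**Checks that were weak or disagreed:**
- The wrist-camera fit with height left free gave an implausible tip height of 36.5 mm with a poor fit, so I did not use it.
- Early in the first stroke the lamp sat 1 to 1.5 mm off the tool axis and caused those side forces. I corrected for it as I turned, and the side force fell to about 0.5 N by the end of the stroke.
- The side camera's height reading has an uncertainty of about 2 mm, and the contact itself could not be seen.

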